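Unlatch the vice guard and take out the milled block

ROBOT

A 6-joint arm with a two-finger parallel gripper is mounted at the origin on a cart in front of the work surface, level with it; the furniture and walls round the work are solid. World frame = base frame: x ahead of the robot, y to its left, z up, the work surface at z = 0. Lengths are in m, angles in rad, forces in N, time in s.
With the tool pointing down it reaches from about 0.3 to 1 m from the base axis. Payload 5.1 kg.
Tool frame: the origin (TCP) lies on the front face of the gripper's body, between the roots of the fingers; the fingertips stand 78 mm ahead of it and the grasp point (between the pads) lies 59 mm ahead of it; z points along the fingers, y is the line along which they close (so a half turn about z gives the same grasp; the last joint's range is limited). The gripper opens to 95 mm and grips with 3 to 60 N. Pads are 20 mm wide; open, the fingers measure 119 mm over their backs; the gripper's body (75 mm by 180 mm) begins 59 mm behind the grasp point.
Start: joints at [-1.217, 0.124, 1.65, -0, 1.367, -0.083], TCP at [0.275, -0.589, 0.292] pointing down, gripper open.
Joint ranges: [-2.61, 2.61], [-1.02, 2.33], [0.03, 2.71], [-1.35, 4.49], [0.32, 2.68], [-2.91, 2.91]. Speed limits (rad/s): [2.57, 2.57, 3.14, 3.14, 3.14, 3.14].

INTERFACE

Orientations are given as a 3x3 rotation matrix whose columns are the frame's x, y, z axes.
In Python, from station import manip gives the robot as it stands.
- The arm moves only by the shell command python3 -m crank 'ROWS' [FORCE]. ROWS is JSON, a list of rows, each a list of 7 numbers: the turn, a rotation vector about the world's x, y, z each as a share of pi/4 rad, from -1 to 1, then the shift along the world's x, y, z each as a share of 200 mm, from -1 to 1, then the opening, from 0 (shut) to 1 (fully open). In form: [[wx, wy, wz, tx, ty, tz, jaw], ...]. A call has 1 to 20 rows; each row shifts and turns the commanded pose from where the row before left it; what a row does not reach is not made up. A row lasts 1/10 s, in which the tool goes at most 50 mm and 8.59 degrees, less where a joint would pass 70% of its speed; a pose out of reach is approached as far as the arm can. A call with a number of a shift or a turn outside -1 to 1 is refused whole. A call with a gripper value outside its range is refused whole. The fingers move at their own pace and stop on an object; FORCE is the grip in N (left out, the last holds). Time passes only in rows, so rows that do not move let the fingers close. It gives the time, the measured TCP pose, the force, the opening and the grip force at its end, in the units of the state.
- manip.read_state(): the state, without advancing time (a new reading comes with each control period).
- manip.camera(name): name is "scene" or "top" or "wrist"; returns the picture (400x640x3 uint8, blue, green, red); there is no depth.
- manip.camera_params(name): a dict with "fov_y" (degrees; the focal length in pixels is half the picture's height over the tangent of half this angle, whatever the lens; pixels are square), "cx", "cy" (the principal point, pixels), "distortion" ([k1, k2, p1, p2, k3] as OpenCV has them; the pictures are not rectified), "position" and "attitude" of the camera in the world. Camera axes: x right, y down, z forward; pixel columns grow to the right and rows downward; lengths in m; the calibration is good to about 2 mm. A picture is of the moment at which its call begins: read the wrist's pose just before it. camera_params takes no time and is no camera call; for the wrist camera it gives the pose at the moment of the call.
- manip.hand_in(): hands the job in; it is judged then, once.
The state is a dict: "t": time; "joint_positions": joint angles; "qd": joint speeds; "joint_efforts": joint torques, N m; "eef_pos": TCP position; "eef_rot": TCP orientation; "force": force on the tool from outside, world axes, zero at the start; "moment": the same for the moment, N m; "finger_gap": opening from 0.0 (shut) to 1.0 (fully open); "finger_force": force on a finger pad.
Only numpy, scipy, OpenCV 4.12 (cv2) and the standard library are available. Lean on these libraries where they do the work, as an engineer would, in place of code of your own. Each camera call takes 0.05 s, during which the arm holds its last target. There are 200 camera calls.

TASK

The block in the guarded vice is finished. Lift the gravity latch bar of the clear guard by its thumb tab and swing the guard wide open, about square to where it stood; slide the vice's moving jaw right back off the block, then lift the block out and stand it upright on the floor of the shallow sheet tray, setting it down rather than dropping it. Leave the guard and the jaw open and the things round about where they stand.

Things in the scene. Friction and masses are not known exactly. Their poses are not given: they have to be found in the camera images.
- guard_base: Grey base plate, 220 x 170 x 8 mm, fixed to the bench; carries the vice, the guard gate, its hinge post (145 mm tall) and the catch post. Origin at bench level on the vice's centre line; x points along the vice away from the screw's tee bar (the tee bar is at the robot's side), y to the left, z up. The hinge axis is at x +85, y +70 mm.
- vice_bed (a point): Point on the vice's bed, 26 mm above the bench, midway across the vice and 25.5 mm from the fixed jaw's face. The fixed jaw is the far one (base +x side). Both jaws are about 96 mm long in base y and their tops are 58 mm above the bench.
- guard_gate (a joint): Clear upright gate, 170 mm long, left of the vice; a clear visor from its top (110 to 118 mm up, 125 mm deep) covers the jaws. 0 = closed, along base -x from the hinge; to 1.75 rad as the free end swings out to base +y (clockwise from above). Friction 0.06 N m: it stays where left. Past 1.2 is wide open. The latch bar in its catch blocks it.
- gate_hinge (a point): Point on the gate's vertical hinge axis, 110 mm above the bench.
- latch_bar (a joint): Gravity latch bar on the gate's outer face: steel, 178 x 8 x 18 mm, along the gate, pivoted on the gate at latch_pivot. 0 = down, its free end (away from the hinge) in the catch's slot; grows as that end lifts, to 0.45 rad. From about 0.12 rad it clears the catch; it falls back by its weight (0.15 kg) when let go.
- latch_pivot (a point): The bar's pivot on the gate: a level axis square to the gate, 40 mm from the hinge axis along the gate, 12 mm outside its plane, 110 mm above the bench.
- catch_slot (a point): Bottom of the catch's slot, in the fixed post (20 x 40 mm, 117 mm tall) beyond the gate's free end; the slot is open at the top, with cheeks 18 mm high on both sides of the bar's end.
- latch_tab (a point): Middle of the upright thumb tab on the latch bar, 15 mm below its top, about 150 mm above the bench when down. Steel plate 10 mm thick across the gate (grasp there), 30 mm long along the gate, 46 mm tall above the bar. 100 mm farther from the hinge than the bar's pivot, and 40 mm higher; 140 mm from the hinge axis along the gate.
- vice_jaw (a joint): Moving jaw of the drill vice, nearer the tee bar, 30 mm thick: its screw is slack, it slides with about 2 N along base -x as the value grows, 0 to 0.030 m. It starts close to the block (about 0.005); 0.022 or more is well back. Stays where left.
- jaw_face (a point): Middle of the top edge of the moving jaw's clamping face, 57 mm above the bench; the face spans 48 mm either side in base y and 30 mm down. Beside the block there is free space between the jaws (about 50 mm in x) for closed fingertips to push the face back.
- milled_block: Finished aluminium block, stepped: foot 50 (x, between the jaws) x 36 (y) x 34 mm tall, on it a head 32 (x) x 36 (y) x 26 mm; 60 mm tall in all, 0.25 kg. Origin at the centre of its underside, z up; stands on the vice bed with 36 mm faces free to grasp along y.
- sorting_tray: Shallow yellow sheet-metal tray, 144 (x) x 204 (y) x 23 mm with a notch in the +x rim, walls 8 mm, floor 2 mm thick; loose. Origin at the centre of its underside; stands right beside the vice, its long side pointing away from the robot.
- tin: Bystander: white screw-lid tin, 73 mm across, 32 tall; near the bench's right end. Origin at the centre of its underside.
- measure: Bystander: tape measure, 38 x 80 x 62 tall; behind the tin, at the bench's right end. Origin at the centre of its underside.

How it is judged:
On the way, in this order (a step that is already met when the one before it is completed fails the run):
1. the latch bar is lifted clear of its catch while the gate is still closed (value of joint latch_bar above 0.12 rad and value of joint guard_gate below 0.1 rad), for 0.1 s.
2. the gate is swung wide open (past 1.2 rad) (value of joint guard_gate above 1.2 rad), for 0.2 s.
3. the moving jaw is slid back (past 0.020 m) with the block still standing in the vice (value of joint vice_jaw above 0.02 m and height (world z) of milled_block below 0.04 m and horizontal distance between milled_block and guard_base below 0.06 m), for 0.2 s.
4. the block is lifted out above the jaws (height (world z) of milled_block above 0.065 m), for 0.1 s.
At the end, for the whole second after the job is handed in: The block stands upright (within 0.1 rad) and at rest on the tray's floor (underside within 10 mm of the tray's underside, centre within 50 mm in the tray's x and 80 mm in its y of the middle), the tray flat; the gate is still open past 1.2 rad and the jaw back past 0.018 m (value of joint guard_gate above 1.2 rad and value of joint vice_jaw above 0.018 m and x of milled_block in the frame of sorting_tray between -0.05 and 0.05 m and y of milled_block in the frame of sorting_tray between -0.08 and 0.08 m and z of milled_block in the frame of sorting_tray below 0.01 m and angle between milled_block's own z axis and vertical below 0.1 rad and linear speed of milled_block below 0.02 m/s and angle between sorting_tray's own z axis and vertical below 0.05 rad); the robot touches nothing.
It fails at once if the block is dropped (it moves faster than 0.6 m/s with no finger touching it) (linear speed of milled_block above 0.6 m/s and contact force between milled_block and the fingers below 0.1 N).
It fails at once if the tin is shifted more than 40 mm (distance of tin from where it was at the start of the episode above 0.04 m).
It fails at once if the measure is shifted more than 40 mm (distance of measure from where it was at the start of the episode above 0.04 m).
It also fails if it takes over 64 s, if anything falls off the work surface, if the arm or the gripper's body presses on something with over 40 N, if the wrist force passes 120 N, or if a joint passes its speed limit or range.

## Working session

There is one attempt and no reset: what is moved stays moved. The work goes in short steps, Python scripts to look and compute and a shell command to move; the robot and the scene stay as the last step left them, time stands still between calls to the robot, and variables do not carry over. Pictures are saved under pics/ and viewed, at most 13 in all, crops included, and the job is handed in when it is done.

```bash
mkdir -p pics; cat > h.py <<'E'
from station import manip
import numpy as np, cv2
def K(p):
    f=200/np.tan(np.radians(p["fov_y"])/2)
    return np.array([[f,0,p["cx"]],[0,f,p["cy"]],[0,0,1]]),np.array(p["distortion"],float)
def ray(p,uv):
    k,d=K(p); q=cv2.undistortPoints(np.array(uv,float).reshape(-1,1,2),k,d).reshape(-1,2)
    R=np.array(p["attitude"]).reshape(3,3); v=np.c_[q,np.ones(len(q))]@R.T
    return np.array(p["position"]),v/np.linalg.norm(v,axis=1)[:,None]
def onz(p,uv,z):
    o,v=ray(p,uv); return o+v*((z-o[2])/v[:,2])[:,None]
def tri(p1,a,p2,b):
    o1,v1=ray(p1,[a]);o2,v2=ray(p2,[b]);A=np.c_[v1[0],-v2[0]];s=np.linalg.lstsq(A,o2-o1,rcond=None)[0]
    x,y=o1+v1[0]*s[0],o2+v2[0]*s[1]; return (x+y)/2,np.linalg.norm(x-y)
def proj(p,X):
    k,d=K(p);R=np.array(p["attitude"]).reshape(3,3);X=(np.array(X,float).reshape(-1,3)-p["position"])@R
    return cv2.projectPoints(X,np.zeros(3),np.zeros(3),k,d)[0].reshape(-1,2)
E
python3 - <<'E'
from h import *
np.set_printoptions(precision=4,suppress=True)
for n in("scene","top","wrist"):
    p=manip.camera_params(n);print(n,p)
    im=manip.camera(n);cv2.imwrite(f"pics/{n}0.png",im)
print(manip.read_state())
a,b=[cv2.imread(f"pics/{n}0.png") for n in("scene","top")]
E
```

```text
scene {'fov_y': 49.50727959740733, 'cx': 315.69530285850436, 'cy': 204.54473961981918, 'distortion': array([0.0134, 0.    , 0.    , 0.    , 0.    ]), 'position': array([-0.4443,  0.5282,  0.6834]), 'attitude': array([[-0.4839, -0.3952,  0.7808],
       [-0.8751,  0.2293, -0.4263],
       [-0.0105, -0.8895, -0.4568]])}
top {'fov_y': 57.02829734670042, 'cx': 316.6510193591013, 'cy': 197.52769276918121, 'distortion': array([0.0063, 0.    , 0.    , 0.    , 0.    ]), 'position': array([ 0.2986, -0.0106,  1.0143]), 'attitude': array([[ 0.0127, -0.9774,  0.211 ],
       [-0.9999, -0.0122,  0.0039],
       [-0.0013, -0.2111, -0.9775]])}
wrist {'fov_y': 62.722011596336706, 'cx': 319.6403113254139, 'cy': 199.9005698400451, 'distortion': array([-0.037,  0.   ,  0.   ,  0.   ,  0.   ]), 'position': array([ 0.3464, -0.555 ,  0.3839]), 'attitude': array([[ 0.4245, -0.8692, -0.2536],
       [-0.9054, -0.408 , -0.1173],
       [-0.0016,  0.2794, -0.9602]])}
{'t': 0.15, 'joint_positions': array([-1.2166,  0.1243,  1.6514,  0.    ,  1.3675, -0.0826]), 'qd': array([-0.0016, -0.002 , -0.003 , -0.0011, -0.0015, -0.0016]), 'joint_efforts': array([  0.0006, -41.8193, -36.0471,   0.0775,   0.0469,  -0.0001]), 'eef_pos': array([ 0.2748, -0.5886,  0.2913]), 'eef_rot': array([[ 0.9061,  0.423 , -0.0005],
       [ 0.423 , -0.9061,  0.0015],
       [ 0.0001, -0.0016, -1.    ]]), 'force': array([0.5638, 0.8978, 0.5432]), 'moment': array([ 0.0093, -0.0307, -0.0164]), 'finger_force': 0.0, 'finger_gap': 1.0010491816086102}
```

View pics/scene0.png

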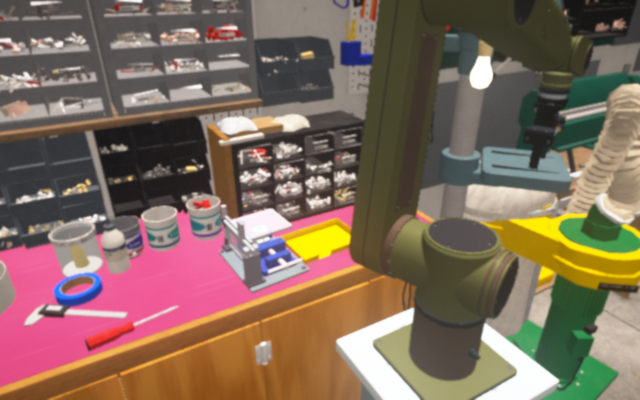

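View pics/top0.png

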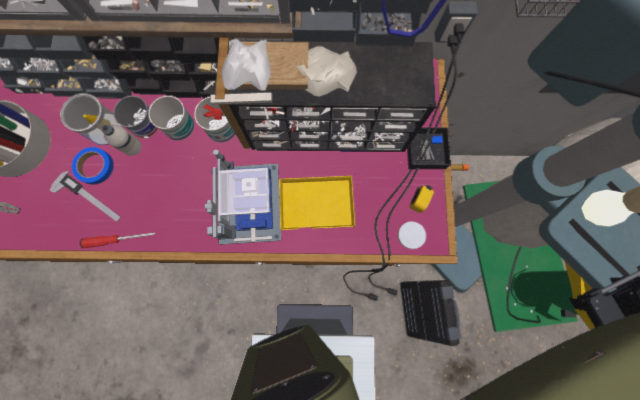

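The top view shows the plate with the vice and gate at about (246,204), the tray at (317,203), the tin at (412,235) and the measure at (423,198). In the scene view the gate is near (260,250). Next I'll zoom in on both.

```bash
python3 - <<'E'
from h import *
a,b=[cv2.imread(f"pics/{n}0.png") for n in("scene","top")]
A=cv2.resize(a[195:295,210:365],None,fx=5,fy=5,interpolation=cv2.INTER_CUBIC)[:, :775]
cv2.imwrite("pics/sc.png",A)
B=cv2.resize(b[145:250,200:360],None,fx=5,fy=5,interpolation=cv2.INTER_CUBIC)
cv2.imwrite("pics/tc.png",B)
# tray by yellow mask
p=manip.camera_params("top");h=cv2.cvtColor(b,cv2.COLOR_BGR2HSV)
m=cv2.inRange(h,(20,120,100),(35,255,255));m[:, :270]=0;m[:,365:]=0;m[:170]=0;m[240:]=0
c=max(cv2.findContours(m,0,2)[0],key=cv2.contourArea);r=cv2.minAreaRect(c);print(r);print(onz(p,cv2.boxPoints(r),0.023))
print("center",onz(p,[r[0]],.02))
for n,uv in(("tin",(412,235)),("meas",(423,198))):print(n,onz(p,[uv],.04))
E
```

```text
((316.04876708984375, 202.3050537109375), (50.510772705078125, 74.23185729980469), 87.54597473144531)
[[ 0.56500058  0.10202096  0.023     ]
 [ 0.57673539 -0.10461481  0.023     ]
 [ 0.43508808 -0.10939858  0.023     ]
 [ 0.42391851  0.09123353  0.023     ]]
center [[ 0.49974267 -0.00514886  0.02      ]]
tin [[ 0.41057734 -0.2604028   0.04      ]]
meas [[ 0.51118606 -0.29432668  0.04      ]]
```

View pics/sc.png

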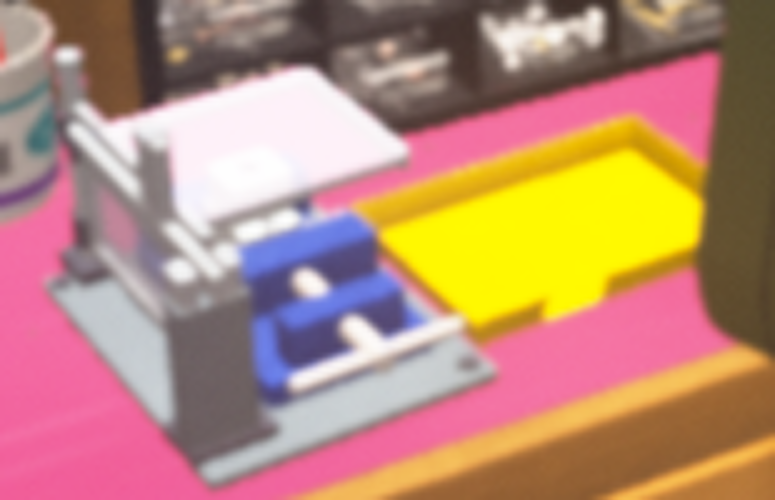

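View pics/tc.png

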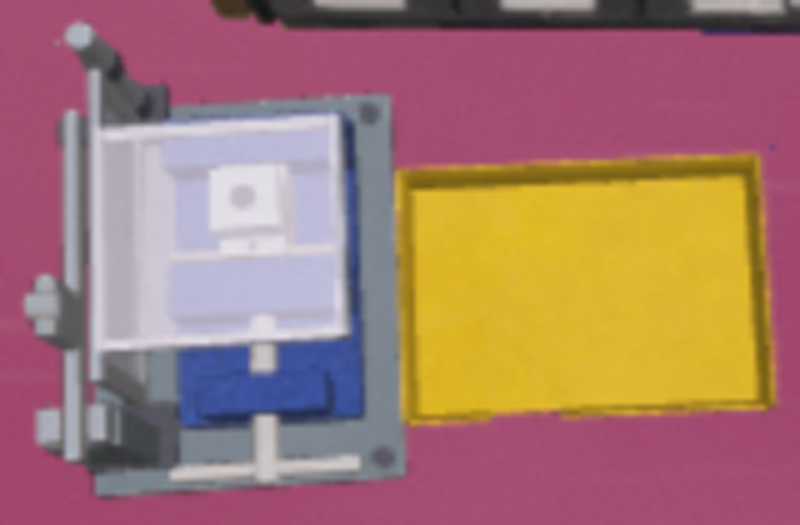

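The crops show the hinge post top at scene crop (68,52) and top crop (80,36), and the tab at scene (152,135) and top (42,300). The plate corners in the top crop are (390,96), (405,473) and (97,495), and the block is near (245,205). I'll triangulate these.

```bash
python3 - <<'E'
from h import *
np.set_printoptions(precision=4,suppress=True)
S,T=manip.camera_params("scene"),manip.camera_params("top")
s=lambda u,v:((u+.5)/5-.5+210,(v+.5)/5-.5+195)
t=lambda u,v:((u+.5)/5-.5+200,(v+.5)/5-.5+145)
c=onz(T,[t(390,96),t(405,473),t(97,495)],.008);print(c,np.linalg.norm(c[0]-c[1]),np.linalg.norm(c[2]-c[1]))
ex=(c[0]-c[1]);ex/=np.linalg.norm(ex);ey=np.array([-ex[1],ex[0],0]);o=(c[0]+c[2])/2;o[2]=0
print("yaw",np.arctan2(ex[1],ex[0]),"o",o, "hinge",o+.085*ex+.07*ey)
cs=onz(S,[s(495,372),s(212,487),s(48,285)],.008);print("scene corners",cs)
for n,a,b in(("hinge top",(68,52),(80,36)),("tab top",(152,133),(42,300)),("plate nr",(495,372),(405,473)),("visor nr right",(405,158),(347,333)),("visor far right",(305,70),(340,117))):
    x,e=tri(S,s(*a),T,t(*b));print(n,x,e,"local",(x-o)@ex,(x-o)@ey)
h=o+.085*ex+.07*ey
for n,X in(("tab",h-.14*ex+.012*ey+[0,0,.15]),("block",o+[0,0,.07])):print(n,X)
W=manip.camera_params("wrist");print(proj(W,[h]))
E
```

```text
[[0.6129 0.1061 0.008 ]
 [0.3982 0.0903 0.008 ]
 [0.3842 0.2576 0.008 ]] 0.21521853632511478 0.16785977313096495
yaw 0.07317400796496015 o [0.4985 0.1818 0.    ] hinge [0.5782 0.2579 0.    ]
scene corners [[0.3931 0.0947 0.008 ]
 [0.3777 0.2603 0.008 ]
 [0.5923 0.2746 0.008 ]]
hinge top [0.5992 0.2452 0.1453] 0.0003270201114680702 local 0.10501953083055868 0.05580425605878017
tab top [0.4615 0.2473 0.163 ] 0.0025757502969628206 local -0.03218806621723962 0.0679968541887295
plate nr [0.399  0.0912 0.003 ] 0.0008918294341925248 local -0.10592777942281972 -0.08310588508038773
visor nr right [0.4575 0.1116 0.1111] 0.0008295992315104584 local -0.0460731752271005 -0.06708143373718388
visor far right [0.5685 0.1195 0.1149] 0.0017929128593794806 local 0.06524086487633521 -0.06729186010484346
tab [0.4377 0.2596 0.15  ]
block [0.4985 0.1818 0.07  ]
[[ -14.552  -136.0549]]
```

Hinge, tab and visor measurements agree with the given geometry (yaw ≈ 0.073, hinge (0.599, 0.245), tab ≈ (0.460, 0.247)). The plate itself is offset from the base origin. I'll approach above the tab with the half turn that leaves joint 6 range for the swing.

```bash
python3 -m crank '[[0,0,0.177,0.046,0.209,0.01,0.5],[0,0,0.177,0.046,0.209,0.01,0.5],[0,0,0.177,0.046,0.209,0.01,0.5],[0,0,0.177,0.046,0.209,0.01,0.5],[0,0,0.177,0.046,0.209,0.01,0.5],[0,0,0.177,0.046,0.209,0.01,0.5],[0,0,0.177,0.046,0.209,0.01,0.5],[0,0,0.177,0.046,0.209,0.01,0.5],[0,0,0.177,0.046,0.209,0.01,0.5],[0,0,0.177,0.046,0.209,0.01,0.5],[0,0,0.177,0.046,0.209,0.01,0.5],[0,0,0.177,0.046,0.209,0.01,0.5],[0,0,0.177,0.046,0.209,0.01,0.5],[0,0,0.177,0.046,0.209,0.01,0.5],[0,0,0.177,0.046,0.209,0.01,0.5],[0,0,0.177,0.046,0.209,0.01,0.5],[0,0,0.177,0.046,0.209,0.01,0.5],[0,0,0.177,0.046,0.209,0.01,0.5],[0,0,0.177,0.046,0.209,0.01,0.5],[0,0,0.177,0.046,0.209,0.01,0.5]]' 30
python3 -m crank '[[0,0,0,0,0,0,0.5],[0,0,0,0,0,0,0.5]]'
python3 - <<'E'
from h import *
import pickle
np.set_printoptions(precision=4,suppress=True)
s=manip.read_state();W=manip.camera_params("wrist");im=manip.camera("wrist");print(s["joint_positions"],s["eef_pos"],W["position"])
cv2.imwrite("pics/w1.png",im);pickle.dump(W,open("w1.pkl","wb"))
print(proj(W,[[.599,.245,.145],[.46,.247,.165],[.5195,.169,.086]]))
T=manip.camera_params("top");print("cups",onz(T,[(213,133),(172,137),(250,150)],.08))
E
```

```text
t: 2.15
eef_pos: [0.4588, 0.2489, 0.332]
eef_rot: [[-0.997, -0.082, -0.0], [-0.082, 0.997, -0.0], [0.0, -0.0, -1.0]]
force: [0.1, -0.4, -0.3]
finger_gap: 0.501
finger_force: 0.0
t: 2.35
eef_pos: [0.4587, 0.2476, 0.3316]
eef_rot: [[-0.997, -0.077, -0.001], [-0.077, 0.997, -0.001], [0.001, -0.001, -1.0]]
force: [-0.3, 0.1, 0.1]
finger_gap: 0.499
finger_force: 0.0
[ 0.3922 -0.1858  1.8868 -0.0004  1.4422 -1.2552] [0.4587 0.2476 0.3316] [0.38   0.242  0.4245]
[[305.9496 330.7989]
 [318.4571 205.6706]
 [244.3629 230.5081]]
cups [[0.6749 0.275  0.08  ]
 [0.662  0.3844 0.08  ]
 [0.6279 0.1728 0.08  ]]
```

View pics/w1.png

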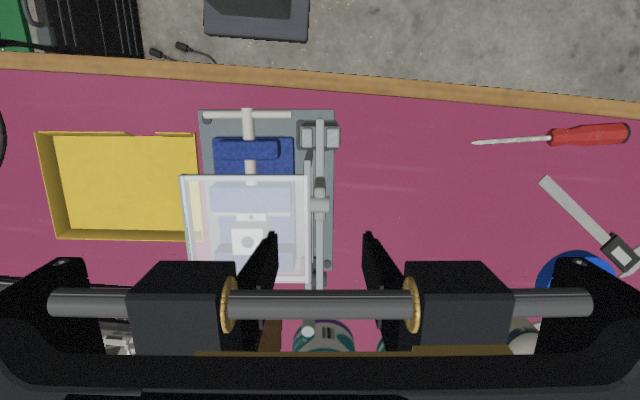

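The wrist view shows the tab top at (320,205) and the hinge post top at (307,331). They were predicted at (318.5,205.7) and (306,331), so the positions hold. Descending and gripping.

```bash
python3 -m crank '[[0,0,0,0,0,-0.153,0.5],[0,0,0,0,0,-0.153,0.5],[0,0,0,0,0,-0.153,0.5],[0,0,0,0,0,-0.15,0.5],[0,0,0,0,0,0,0.5],[0,0,0,0,0,0,0],[0,0,0,0,0,0,0],[0,0,0,0,0,0,0],[0,0,0,0,0,0,0],[0,0,0,0,0,0,0]]' 30
python3 - <<'E'
from h import *
np.set_printoptions(precision=4,suppress=True)
S,T=manip.camera_params("scene"),manip.camera_params("top")
print("cup rim",tri(S,(205,200),T,(213,115)), tri(S,(160,212),T,(170,113)))
# lift/swing plan
from scipy.spatial.transform import Rotation as R
y=.073;ex=np.array([np.cos(y),np.sin(y),0]);ey=np.array([-ex[1],ex[0],0]);H=np.array([.599,.245,0])
P=H-.04*ex+.012*ey+[0,0,.11]
p0=manip.read_state()["eef_pos"];L=lambda a:R.from_rotvec(ey*a)
pl=[P+L(a).apply(p0-P) for a in(0,.075,.15,.22)]
print("lift shares",np.diff(pl,axis=0)/.2,"turn",ey*.075/(np.pi/4))
p=pl[-1];n=11;d=-.13
q=[H*[1,1,0]+R.from_rotvec([0,0,d*i]).apply(p-H) for i in range(n+1)]
print("swing shares turn",d/(np.pi/4));print(np.diff(q,axis=0)/.2);print(q[-1])
ey2=R.from_rotvec([0,0,d*n]).apply(ey);P2=H+R.from_rotvec([0,0,d*n]).apply(P-H)
ql=[P2+R.from_rotvec(-ey2*a).apply(q[-1]-P2) for a in(0,.07,.14,.2)]
print("lower",np.diff(ql,axis=0)/.2,-ey2*.07/(np.pi/4))
E
```

```text
t: 3.4
eef_pos: [0.4593, 0.2472, 0.2114]
eef_rot: [[-0.997, -0.075, 0.001], [-0.075, 0.997, 0.001], [-0.001, 0.0, -1.0]]
force: [0.4, 0.3, 0.1]
finger_gap: 0.138
finger_force: 0.0
cup rim (array([0.7095, 0.267 , 0.1183]), np.float64(0.0002944283621657163)) (array([0.7229, 0.3906, 0.1035]), np.float64(0.008747326525833907))
lift shares [[0.0393 0.0029 0.0357]
 [0.0418 0.0031 0.0327]
 [0.0412 0.003  0.0276]] turn [-0.007   0.0952  0.    ]
swing shares turn -0.16552114081557115
[[ 0.0074  0.0745  0.    ]
 [ 0.017   0.0729  0.    ]
 [ 0.0264  0.0701 -0.    ]
 [ 0.0352  0.0661  0.    ]
 [ 0.0435  0.061   0.    ]
 [ 0.051   0.0548  0.    ]
 [ 0.0577  0.0478  0.    ]
 [ 0.0634  0.0399  0.    ]
 [ 0.068   0.0313  0.    ]
 [ 0.0715  0.0222  0.    ]
 [ 0.0738  0.0128  0.    ]]
[0.5868 0.3597 0.2306]
lower [[-0.0088  0.0403 -0.0276]
 [-0.0083  0.0383 -0.0304]
 [-0.0068  0.0311 -0.0282]] [-0.0871 -0.0189 -0.    ]
```

```bash
python3 -m crank '[[0,0,0,0,0,0,0],[0,0,0,0,0,0,0],[0,0,0,0,0,0,0],[-0.007,0.095,0,0.039,0.003,0.036,0],[-0.007,0.095,0,0.042,0.003,0.033,0],[-0.007,0.095,0,0.041,0.003,0.028,0],[0,0,0,0,0,0,0],[0,0,0,0,0,0,0],[0,0,0,0,0,0,0]]' 30
python3 - <<'E'
from h import *
im=manip.camera("wrist");s=manip.read_state();print(s["finger_force"],s["force"],s["eef_pos"])
sc=manip.camera("scene");c=cv2.resize(sc[195:295,210:365],None,fx=4,fy=4,interpolation=cv2.INTER_CUBIC)
cv2.imwrite("pics/s2.png",c)
E
```

```text
t: 4.3
eef_pos: [0.4831, 0.2491, 0.2298]
eef_rot: [[-0.972, -0.076, -0.221], [-0.074, 0.997, -0.016], [0.222, 0.001, -0.975]]
force: [-1.3, 1.1, 3.3]
finger_gap: 0.104
finger_force: 30.0
30.000497102737427 [-2.66758648  2.81333806  2.734102  ] [0.48307691 0.2491071  0.22981089]
```

View pics/s2.png

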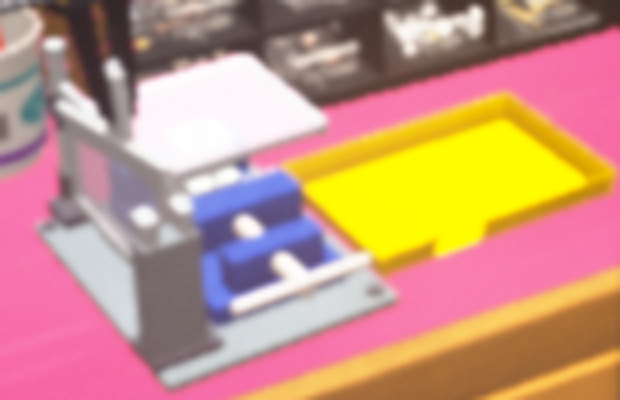

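The tab at (115,90) is held and raised, and the bar now slants up, clear of the catch at (165,225). Swinging the gate.

```bash
python3 -m crank '[[0,0,-0.1655,0.007,0.0745,0,0],[0,0,-0.1655,0.017,0.073,0,0],[0,0,-0.1655,0.0264,0.07,0,0],[0,0,-0.1655,0.035,0.066,0,0],[0,0,-0.1655,0.0435,0.061,0,0],[0,0,-0.1655,0.051,0.055,0,0],[0,0,0,0,0,0,0]]' 30
python3 -m crank '[[0,0,-0.1655,0.0577,0.048,0,0],[0,0,-0.1655,0.0634,0.04,0,0],[0,0,-0.1655,0.068,0.031,0,0],[0,0,-0.1655,0.0715,0.022,0,0],[0,0,-0.1655,0.074,0.013,0,0],[0,0,0,0,0,0,0],[0,0,0,0,0,0,0]]' 30
```

```text
t: 5.1
eef_pos: [0.5192, 0.33, 0.2299]
eef_rot: [[-0.742, 0.649, -0.169], [0.632, 0.761, 0.146], [0.224, 0.001, -0.975]]
force: [-2.7, 3.0, 4.5]
finger_gap: 0.106
finger_force: 30.0
t: 5.8
eef_pos: [0.5863, 0.361, 0.2304]
eef_rot: [[-0.21, 0.977, -0.046], [0.951, 0.215, 0.221], [0.226, 0.003, -0.974]]
force: [1.2, 6.9, 2.3]
finger_gap: 0.103
finger_force: 30.0
```

The gate is at about 1.43 rad. Lowering the bar, releasing and rising.

```bash
python3 -m crank '[[-0.087,-0.019,0,-0.009,0.04,-0.028,0],[-0.087,-0.019,0,-0.008,0.038,-0.03,0],[-0.082,-0.018,0,-0.007,0.031,-0.028,0],[0,0,0,0,0,0,0],[0,0,0,0,0,0,0.35],[0,0,0,0,0,0,0.35],[0,0,0,0,0,0,0.35],[0,0,0,0,0,0,0.35],[0,0,0,0,0,0,0.35],[0,0,0,0,0,0.1,0.35],[0,0,0,0,0,0.2,0.35],[0,0,0,0,0,0.2,0.35]]' 30
python3 - <<'E'
from h import *
import pickle
T=manip.camera_params("top");im=manip.camera("top");cv2.imwrite("pics/t2.png",im)
cv2.imwrite("pics/t2c.png",cv2.resize(im[145:250,200:360],None,fx=5,fy=5,interpolation=cv2.INTER_CUBIC))
E
```

```text
t: 7.0
eef_pos: [0.5811, 0.3808, 0.3124]
eef_rot: [[-0.214, 0.977, -0.006], [0.977, 0.214, 0.017], [0.018, -0.002, -1.0]]
force: [1.0, 0.2, 0.3]
finger_gap: 0.351
finger_force: 0.0
```

View pics/t2c.png

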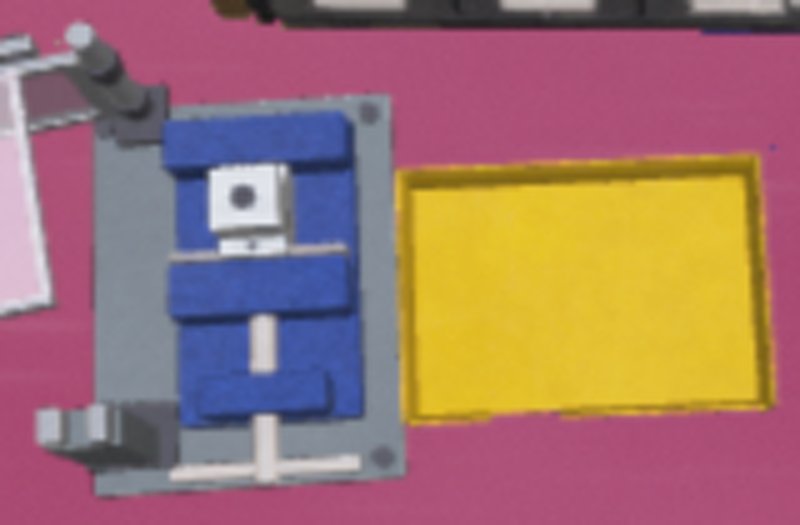

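The gate now stands open at the left. The block head top is at crop (210-275, 167-232) and the jaw face edge runs from (170,258) to (347,247). I'll move above the vice for two wrist views, closing the fingers on the way.

```bash
python3 -m crank '[[-0.022,-0.008,0.18,-0.0605,-0.0855,0,0],[0,0,0.182,-0.0605,-0.0855,0,0],[0,0,0.182,-0.0605,-0.0855,0,0],[0,0,0.182,-0.0605,-0.0855,0,0],[0,0,0.182,-0.0605,-0.0855,0,0],[0,0,0.182,-0.0605,-0.0855,0,0],[0,0,0.182,-0.0605,-0.0855,0,0],[0,0,0.182,-0.0605,-0.0855,0,0],[0,0,0.182,-0.0605,-0.0855,0,0],[0,0,0.184,-0.0605,-0.0855,0,0],[0,0,0,0,0,0,0],[0,0,0,0,0,0,0]]'
cat > snap.py <<'E'
from h import *
import pickle,sys
n=sys.argv[1];W=manip.camera_params("wrist");im=manip.camera("wrist");cv2.imwrite(f"pics/{n}.png",im);pickle.dump(W,open(n+".pkl","wb"))
E
python3 snap.py B; python3 -m crank '[[0,0,0,0,-0.2,0,0],[0,0,0,0,-0.2,0,0],[0,0,0,0,0,0,0],[0,0,0,0,0,0,0]]'; python3 snap.py A
python3 - <<'E'
import cv2,numpy as np
a=[cv2.resize(cv2.imread(f"pics/{n}.png")[80:330,120:520],None,fx=2,fy=2)[:300 if 0 else 500] for n in "BA"]
cv2.imwrite("pics/BA.png",cv2.resize(np.vstack(a),(480,600),interpolation=cv2.INTER_AREA))
from h import *;import pickle
for n in "BA":
    W=pickle.load(open(n+".pkl","rb"));print(n,proj(W,[[.5195,.169,.086],[.45,.164,.057],[.55,.171,.058]]))
E
```

```text
t: 8.25
eef_pos: [0.4606, 0.2102, 0.3129]
eef_rot: [[-0.997, -0.072, 0.001], [-0.072, 0.997, 0.002], [-0.001, 0.002, -1.0]]
force: [0.0, 0.8, 0.3]
finger_gap: 0.006
finger_force: 0.0
t: 8.7
eef_pos: [0.461, 0.1302, 0.3128]
eef_rot: [[-0.997, -0.073, -0.0], [-0.073, 0.997, 0.002], [-0.0, 0.002, -1.0]]
force: [0.2, -1.5, 0.0]
finger_gap: 0.005
finger_force: 0.0
B [[275.6370651  237.71380675]
 [276.74500915 167.13053271]
 [279.50007027 252.69858929]]
A [[351.38059832 242.81921219]
 [350.77038686 172.40447933]
 [348.14527237 257.29932746]]
```

View pics/BA.png

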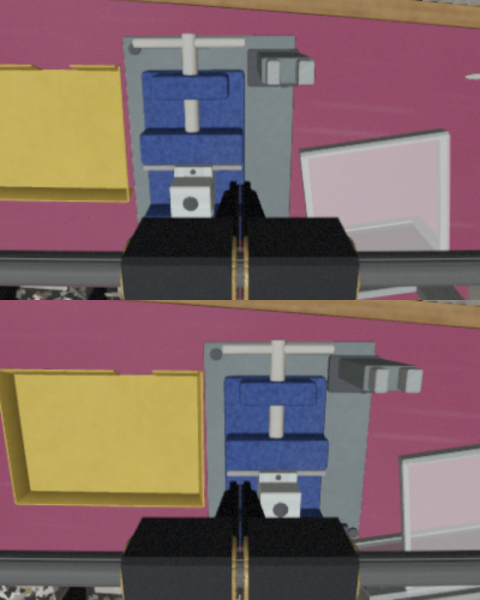

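B (upper) shows the head top with its hole at (190,203) and the jaw lip from (142,167) to (242,167). A (lower) shows the hole at (281,509) and the lip from (227,473) to (327,473). I'll refine these pixels with masks and triangulate.

```bash
cat > m.py <<'E'
from h import *
import pickle
np.set_printoptions(precision=4,suppress=True)
res={}
for n,(u,v),lip in(("B",(278,249),(238,322,219.5)),("A",(354,254),(309,393,224.5))):
    im=cv2.imread(f"pics/{n}.png");h=cv2.cvtColor(im,cv2.COLOR_BGR2HSV);g=im.astype(float).mean(2)
    m=((h[...,1]<45)&(g>150)).astype(np.uint8);z=np.zeros_like(m);z[v-20:v+20,u-26:u+26]=m[v-20:v+20,u-26:u+26]
    z[:v-16]=0
    c=max(cv2.findContours(z,0,2)[0],key=cv2.contourArea);x,y,w,hh=cv2.boundingRect(c)
    d=g[v-6:v+6,u-6:u+6];wt=np.clip(d.max()-40-d,0,None);yy,xx=np.mgrid[v-6:v+6,u-6:u+6]
    hole=((wt*xx).sum()/wt.sum(),(wt*yy).sum()/wt.sum())
    # lip: low-saturation pixels in band
    a,b,vv=lip;vv=int(vv);B=((h[...,1]<110)&(g>90));pts=[(q,r) for r in range(vv-6,vv+7) for q in range(a-8,b+8) if B[r,q] and abs(q-u)>20]
    P=np.array(pts);L=P[P[:,0]<u];Rr=P[P[:,0]>u]
    e=[(P[:,0].min(),np.median(L[L[:,0]<P[:,0].min()+8][:,1])),(P[:,0].max(),np.median(Rr[Rr[:,0]>P[:,0].max()-8][:,1]))]
    res[n]=dict(hole=hole,tl=(x,y),tr=(x+w-1,y),lipL=e[0],lipR=e[1]);print(n,res[n],"bbox",(x,y,w,hh))
WA,WB=[pickle.load(open(n+".pkl","rb")) for n in"AB"]
o=np.array([.5195,.169,0]);y=.073;ex=np.array([np.cos(y),np.sin(y),0]);ey=np.array([-ex[1],ex[0],0])
for k in res["A"]:
    X,e=tri(WA,res["A"][k],WB,res["B"][k]);print(k,X,"gap",e,"local",(X-o)@ex,(X-o)@ey)
E
python3 m.py
```

```text
B {'hole': (np.float64(278.153556864522), np.float64(249.32274580879022)), 'tl': (261, 236), 'tr': (295, 236), 'lipL': (np.int64(230), np.float64(219.0)), 'lipR': (np.int64(329), np.float64(219.0))} bbox (261, 236, 35, 25)
A {'hole': (np.float64(353.4995766299745), np.float64(254.3263960069522)), 'tl': (337, 241), 'tr': (370, 241), 'lipL': (np.int64(301), np.float64(224.0)), 'lipR': (np.int64(400), np.float64(224.0))} bbox (337, 241, 34, 20)
hole [0.5317 0.1723 0.0879] gap 2.6471996894453368e-05 local 0.012405513464118431 0.002433767596823122
tl [0.5185 0.1536 0.0863] gap 0.00015201981260272573 local -0.00213951255777746 -0.01524155341842809
tr [0.5174 0.189  0.0827] gap 4.814697929679231e-05 local -0.0006187202961639092 0.020145878943323627
lipL [0.5125 0.1139 0.0586] gap 0.00012191419924986724 local -0.0109634624860931 -0.05444355460094478
lipR [0.5037 0.2247 0.0604] gap 0.00013828090624678116 local -0.011687507114520079 0.0567201866000832
```

Block head centre is (0.532, 0.172, 0.088), local (12, 2.4), and 35 mm across. The jaw face is at local x −11 and z ≈ 0.059. Both fit the given sizes. I'll go down beside the block on the right (local 12, −36) with closed fingertips.

```bash
python3 -m crank '[[0,0,0,0.183,0.01,0,0],[0,0,0,0.183,0.01,0,0],[0,0,0,0,0,-0.22,0],[0,0,0,0,0,-0.22,0],[0,0,0,0,0,-0.22,0],[0,0,0,0,0,-0.15,0],[0,0,0,0,0,-0.1,0],[0,0,0,0,0,-0.064,0],[0,0,0,0,0,0,0]]'
python3 -m crank '[[0,0,0,-0.03,-0.002,0,0],[0,0,0,-0.03,-0.002,0,0],[0,0,0,-0.03,-0.002,0,0],[0,0,0,0,0,0,0]]'
```

```text
t: 9.65
eef_pos: [0.5326, 0.1351, 0.1157]
eef_rot: [[-0.997, -0.076, -0.004], [-0.076, 0.997, 0.001], [0.004, 0.001, -1.0]]
force: [-0.0, 0.5, 0.7]
finger_gap: 0.006
finger_force: 0.0
t: 10.05
eef_pos: [0.5155, 0.1332, 0.119]
eef_rot: [[-0.997, -0.075, 0.001], [-0.075, 0.997, 0.002], [-0.002, 0.002, -1.0]]
force: [0.1, 0.9, 0.3]
finger_gap: 0.005
finger_force: 0.0
```

```bash
python3 -m crank '[[0,0,0,-0.02,-0.0015,0,0],[0,0,0,-0.02,-0.0015,0,0],[0,0,0,-0.02,-0.0015,0,0],[0,0,0,-0.02,-0.0015,0,0]]'
python3 -m crank '[[0,0,0,-0.015,-0.001,0,0],[0,0,0,0,0,0,0],[0,0,0,0,0,0,0]]'; python3 snap.py C
python3 - <<'E'
from h import *
im=manip.camera("top");cv2.imwrite("pics/t3.png",im)
cv2.imwrite("pics/t3c.png",cv2.resize(im[145:250,200:360],None,fx=5,fy=5,interpolation=cv2.INTER_CUBIC))
E
```

```text
t: 10.45
eef_pos: [0.4997, 0.1319, 0.1182]
eef_rot: [[-0.997, -0.075, 0.001], [-0.075, 0.997, 0.001], [-0.001, 0.001, -1.0]]
force: [1.6, 0.9, 1.5]
finger_gap: 0.004
finger_force: 1.0
t: 10.75
eef_pos: [0.4971, 0.1317, 0.1181]
eef_rot: [[-0.997, -0.075, 0.001], [-0.075, 0.997, 0.001], [-0.001, 0.001, -1.0]]
force: [4.9, -0.2, -0.4]
finger_gap: 0.003
finger_force: 2.4
```

View pics/C.png

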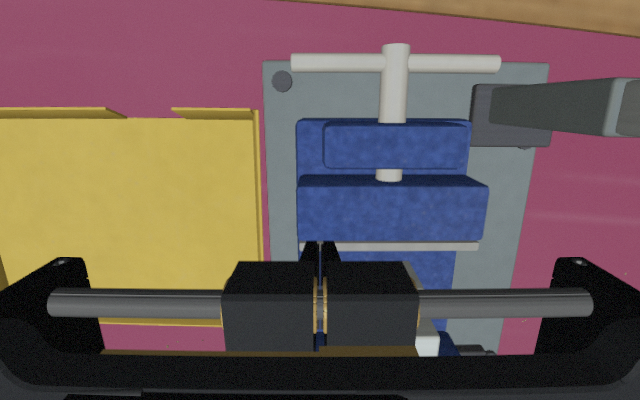

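The jaw lip is at (400,246), pushed back with a bed gap opened below it. I'll measure how far it travelled.

```bash
python3 - <<'E'
from h import *
import pickle
np.set_printoptions(precision=4,suppress=True)
C,B=pickle.load(open("C.pkl","rb")),pickle.load(open("B.pkl","rb"))
o=np.array([.5195,.169,0]);y=.073;ex=np.array([np.cos(y),np.sin(y),0])
def edges(n,u,a,b):
    g=cv2.imread(f"pics/{n}.png").astype(float);s=g[a:b,u-2:u+3].mean(1);return s.astype(int).tolist()
print(edges("C",430,236,256));print(edges("B",310,212,228))
for n,p,q in(("C",C,[(400,241),(400,246),(400,250)]),("B",B,[(310,219)])):print(n,(onz(p,q,.058)-o)@ex)
print(manip.read_state()["eef_pos"])
T=manip.camera_params("top")
for f in("t2","t3"):
    g=cv2.imread(f"pics/{f}.png");print(f,[g[v,260].tolist() for v in range(193,206)])
E
```

```text
[[141, 87, 67], [141, 85, 65], [141, 87, 67], [139, 86, 66], [116, 85, 73], [85, 82, 82], [90, 94, 96], [143, 147, 147], [153, 156, 155], [152, 155, 154], [153, 156, 156], [153, 156, 155], [152, 155, 155], [153, 155, 155], [147, 141, 137], [137, 92, 76], [137, 82, 61], [139, 83, 63], [140, 83, 61], [142, 84, 64]]
[[141, 88, 68], [142, 88, 69], [142, 88, 69], [142, 88, 70], [123, 86, 73], [106, 101, 99], [141, 144, 143], [156, 158, 157], [155, 158, 157], [139, 128, 123], [131, 88, 72], [139, 83, 65], [145, 88, 68], [147, 90, 69], [144, 87, 68], [144, 88, 68]]
C [-0.0381 -0.0353 -0.0331]
B [-0.0109]
[0.4971 0.1317 0.118 ]
t2 [[163, 102, 89], [175, 164, 167], [161, 153, 157], [143, 96, 86], [157, 84, 62], [165, 86, 62], [163, 86, 62], [168, 90, 68], [168, 88, 66], [164, 87, 64], [162, 85, 62], [161, 83, 63], [160, 85, 62]]
t3 [[62, 85, 87], [49, 63, 63], [72, 89, 91], [81, 110, 112], [81, 113, 115], [83, 115, 117], [81, 114, 115], [81, 113, 115], [80, 111, 113], [77, 109, 110], [78, 108, 110], [76, 106, 107], [74, 105, 106]]
```

The jaw travelled about 23.5 mm, so its value is about 0.028. Backing off, rising, opening and descending onto the block.

```bash
python3 -m crank '[[0,0,0,0.03,0.002,0,0],[0,0,0,0,0,0.2,0],[0,0,0,0,0,0.21,0.6],[0,0,0,0.073,0.1,0,0.6],[0,0,0,0.073,0.1,0,0.6],[0,0,0,0,0,0,0.6],[0,0,0,0,0,0,0.6],[0,0,0,0,0,0,0.6],[0,0,0,0,0,0,0.6]]'
```

```text
t: 11.75
eef_pos: [0.531, 0.1714, 0.1991]
eef_rot: [[-0.997, -0.074, -0.002], [-0.074, 0.997, 0.001], [0.002, 0.001, -1.0]]
force: [-0.2, 0.2, -0.5]
finger_gap: 0.535
finger_force: 0.0
```

```bash
python3 -m crank '[[0,0,0,0.004,0.004,-0.15,0.6],[0,0,0,0,0,-0.1,0.6],[0,0,0,0,0,-0.075,0.6],[0,0,0,0,0,0,0.6],[0,0,0,0,0,0,0],[0,0,0,0,0,0,0],[0,0,0,0,0,0,0],[0,0,0,0,0,0,0],[0,0,0,0,0,0,0],[0,0,0,0,0,0,0],[0,0,0,0,0,0,0]]' 35
```

```text
t: 12.85
eef_pos: [0.5335, 0.173, 0.1362]
eef_rot: [[-0.997, -0.075, 0.002], [-0.075, 0.997, 0.001], [-0.002, 0.001, -1.0]]
force: [-0.1, -1.6, 5.1]
finger_gap: 0.374
finger_force: 35.0
```

```bash
python3 -m crank '[[0,0,0,0,0,0.06,0],[0,0,0,0,0,0.12,0],[0,0,0,0,0,0.15,0],[0,0,0,0,0,0.12,0],[0,0,0,0,0,0,0],[0,0,0,0,0,0,0]]'
python3 -m crank '[[0,0,0,-0.0165,-0.05,0,0],[0,0,0,-0.0165,-0.1,0,0],[0,0,0,-0.022,-0.12,0,0],[0,0,0,-0.022,-0.12,0,0],[0,0,0,-0.022,-0.12,0,0],[0,0,0,-0.022,-0.12,0,0],[0,0,0,-0.022,-0.11,0,0],[0,0,0,-0.0165,-0.1,0,0],[0,0,0,-0.0165,-0.05,0,0],[0,0,0,0,0,0,0],[0,0,0,0,0,0,0]]'
python3 - <<'E'
from h import *
W=manip.camera_params("wrist");a=manip.camera("wrist");b=manip.camera("scene")
cv2.imwrite("pics/D.png",np.vstack([a[:300],b[150:300]])[:600])
E
```

```text
t: 13.45
eef_pos: [0.5323, 0.173, 0.2245]
eef_rot: [[-0.997, -0.075, -0.001], [-0.075, 0.997, 0.002], [0.0, 0.002, -1.0]]
force: [-0.4, 0.8, -2.9]
finger_gap: 0.378
finger_force: 35.0
t: 14.55
eef_pos: [0.497, -0.0049, 0.2241]
eef_rot: [[-0.997, -0.075, -0.002], [-0.075, 0.997, 0.002], [0.002, 0.002, -1.0]]
force: [-0.2, 0.6, -1.1]
finger_gap: 0.375
finger_force: 35.0
```

View pics/D.png

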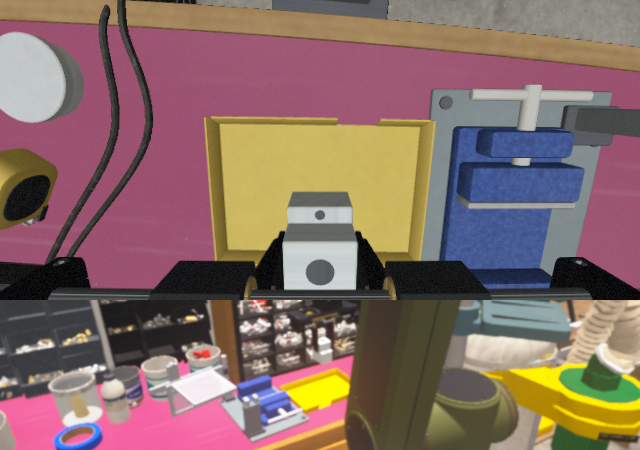

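The block is held level over the tray, head at (320,260), and the jaw and gate are open. Lowering it.

```bash
python3 -m crank '[[0,0,0,0,0,-0.12,0],[0,0,0,0,0,-0.12,0],[0,0,0,0,0,-0.12,0],[0,0,0,0,0,-0.1,0],[0,0,0,0,0,-0.07,0],[0,0,0,0,0,0,0],[0,0,0,0,0,-0.01,0],[0,0,0,0,0,-0.01,0],[0,0,0,0,0,0,0],[0,0,0,0,0,0,0]]'
python3 -m crank '[[0,0,0,0,0,-0.007,0],[0,0,0,0,0,0,0],[0,0,0,0,0,0,0]]'
```

```text
t: 15.65
eef_pos: [0.4979, -0.0051, 0.1157]
eef_rot: [[-0.997, -0.075, 0.001], [-0.075, 0.997, 0.001], [-0.001, 0.001, -1.0]]
force: [-0.6, -0.4, -1.6]
finger_gap: 0.378
finger_force: 35.0
t: 15.95
eef_pos: [0.4974, -0.0051, 0.1135]
eef_rot: [[-0.997, -0.075, -0.0], [-0.075, 0.997, 0.001], [0.0, 0.001, -1.0]]
force: [-0.5, 0.3, -2.2]
finger_gap: 0.375
finger_force: 35.0
```

```bash
python3 -m crank '[[0,0,0,0,0,-0.006,0],[0,0,0,0,0,0,0],[0,0,0,0,0,0,0]]'; python3 -m crank '[[0,0,0,0,0,-0.004,0],[0,0,0,0,0,0,0],[0,0,0,0,0,0,0]]'
```

```text
t: 16.25
eef_pos: [0.4975, -0.0051, 0.1123]
eef_rot: [[-0.997, -0.075, -0.0], [-0.075, 0.997, 0.001], [0.0, 0.001, -1.0]]
force: [-0.9, 0.7, -0.4]
finger_gap: 0.376
finger_force: 35.0
t: 16.55
eef_pos: [0.4976, -0.0051, 0.1123]
eef_rot: [[-0.997, -0.075, -0.001], [-0.075, 0.997, 0.001], [0.001, 0.001, -1.0]]
force: [-3.8, -0.1, 5.2]
finger_gap: 0.378
finger_force: 35.0
```

Contact: the force went from −2 to +5 N with the height stalled. Releasing and retreating.

```bash
python3 -m crank '[[0,0,0,0,0,0.004,0.7],[0,0,0,0,0,0,0.7],[0,0,0,0,0,0,0.7],[0,0,0,0,0,0,0.7],[0,0,0,0,0,0,0.7],[0,0,0,0,0,0.1,0.7],[0,0,0,0,0,0.2,0.7],[0,0,0,0,0,0.2,0.7],[0,0,0,0,0,0.2,0.7],[0,0,0,-0.1,0,0.1,0.7],[0,0,0,0,0,0,0.7],[0,0,0,0,0,0,0.7]]'
python3 - <<'E'
from h import *
a=manip.camera("wrist");b=manip.camera("top")
cv2.imwrite("pics/E.png",np.vstack([a[:320],b[100:280]]))
E
```

```text
t: 17.75
eef_pos: [0.4774, -0.0051, 0.272]
eef_rot: [[-0.997, -0.075, 0.0], [-0.075, 0.997, 0.001], [-0.001, 0.001, -1.0]]
force: [0.3, 0.1, -0.1]
finger_gap: 0.698
finger_force: 0.0
```

View pics/E.png

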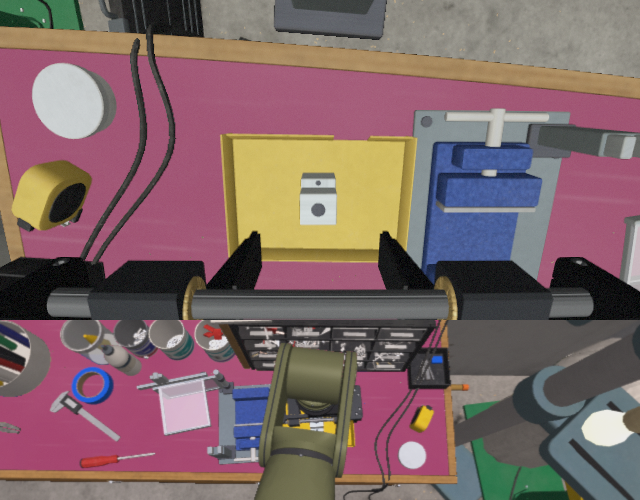

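The block stands upright in the middle of the tray, at wrist (318,200). The gate is wide open at the left, the jaw is back, and the tin and measure have not moved. Handing in.

```bash
python3 -c "
from station import manip
print(manip.hand_in())"
```

```text
the job is handed in; nothing more can be done
None
```

The job is handed in at about 18 s of the 64 s allowed: the last pictures show the block upright in the middle of the tray, the gate (about 1.4 rad) and jaw (about 28 mm back) open, and the tin and measure not visibly moved; the hand-in gave no verdict.

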